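# Seat the copy-router template on its locating pins

## Task

The aluminium template on the copy router's template table is sitting cocked on top of the two locating pins: with the fingertips nudge it sideways and back until its two end holes drop over the pins and it lies flat on the table. Then push the hold-down arm round over the template's back edge until it stops. Do not pick the template up, and leave everything else lying as it is.

Things in the scene. Friction and masses are not known exactly. Their poses are not given: they have to be found in the camera images.
- seat (a point): Centre of the flat top of the router's template table: a dark steel plate, 250 mm in x, 420 mm in y, 70 mm above the bench, on the fixed green machine. x points to the machine's back (away from the robot), y to its left, z up. A seated template has its origin here and the same axes. The router's head stands 300 mm to the right (-y) or more.
- pin_left (a point): Foot of the left locating pin, on the table top, at (24, 90) mm from the seat; at first hidden under the template, but light lines scribed on the table, out to its edges, cross at each pin's centre. Both pins are fixed, 12 mm in diameter up to 7 mm above the table, then taper to a 6 mm flat nose at 13 mm.
- pin_right (a point): Foot of the right locating pin, same as the left, at (24, -90) mm from the seat.
- template: Loose aluminium plate, 120 mm in x, 260 mm in y, 8 mm thick, about 0.6 kg; origin at the centre of its underside. In its middle are a slot and three small holes. At the start it rests on the pin noses and its front edge (nearest the robot), back edge raised, tilted about 8 degrees, 14 to 22 mm short of the seat, up to 30 mm to either side, turned up to 5 degrees. It slides at 3 to 8 N.
- hole_left (a point): Centre of the left pin hole at the template's underside, at (24, 90) mm from its origin. Through hole, 14 mm in diameter.
- hole_right (a point): Centre of the right pin hole at the template's underside, at (24, -90) mm from its origin. Through hole, 14 mm in diameter.
- holddown_pivot (a point): Axis of the hold-down arm's pillar (20 mm diameter) at the table top, 88 mm behind the seat. The hold-down is a flat steel arm, 16 mm wide, 8 mm thick, 64 mm from pivot to end, its underside 9.5 mm above the table (1.5 mm above a seated template).
- holddown_knob (a point): Centre of the top face of the black knob on the hold-down arm: 18 mm in diameter, upright, 55 mm from the pivot axis, from 17.5 to 47.5 mm above the table.
- holddown (a joint): Angle of the hold-down arm, rad. 0: it points to the left along the back of the table. It grows as the knob swings to the front, anticlockwise from above; at 1.57 (its stop) the arm points straight to the front, over the middle of the template's back edge. It starts between -0.35 and 0.1 and stays where it is left (about 1.5 N at the knob moves it).
- spare_stylus: Bystander: spare stylus standing upright on the template table's back right corner, steel, 45 mm tall, 22 mm foot. Origin: centre of its underside.
- hex_key: Bystander: dark steel hex key lying on the template table's back left corner, 96 x 36 mm, 6 mm thick. Origin: underside, near its middle.
- offcut: Bystander: white PVC window-profile offcut on the bench to the left of the router, 60 x 100 mm, 59 mm tall. Origin: centre of its underside.
- window_handle: Bystander: white window handle on the bench at the front left, 140 mm long, 48 mm tall. Origin: centre of the underside of its base.
- tape_measure: Bystander: yellow and black tape measure on the bench at the front right, 65 x 35 x 62 mm. Origin: centre of its underside.
- screwdriver: Bystander: screwdriver lying on the bench in front of the router, to the left. Origin: its underside, near the middle.
- cleaner: Bystander: aluminium can of cleaner on the bench at the back left, 72 mm in diameter, 120 mm tall. Origin: centre of its underside.

How it is judged:
By the outcome, as a careful person would: the job done as asked, in the order asked, and still so for the second after the job is handed in, with the robot touching nothing.
It also fails if it takes over 64 s, if anything falls off the work surface, if the arm or the gripper's body presses on something with over 40 N, if the wrist force passes 120 N, or if a joint passes its speed limit or range.

## Robot

A 7-joint arm with a two-finger parallel gripper is mounted at the origin on the work surface. World frame = base frame: x ahead of the robot, y to its left, z up, the work surface at z = 0. Lengths are in m, angles in rad, forces in N, time in s.
With the tool pointing down it reaches from about 0.35 to 0.9 m from the base axis. Payload 7.2 kg.
Tool frame: the origin (TCP) lies at the very end of the fingers, on their centre line; the grasp point (between the pads) lies 19 mm behind it; z points along the fingers, y is the direction in which the jaws open and shut (so a half turn about z gives the same grasp; the last joint's range is limited). The gripper opens to 88 mm and grips with 3 to 60 N. Pads are 20 mm wide; open, the fingers measure 115 mm over their backs; the gripper's body (75 mm by 178 mm) begins 61 mm behind the grasp point.
Start: joints at [1.219, 0.411, -0.013, 1.596, 0.006, 1.134, -0.082], TCP at [0.175, -0.6, 0.223] pointing down, gripper open.
Joint ranges: [-2.95, 2.95], [-0.29, 1.99], [-1.47, 1.44], [0.14, 2.54], [-1.03, 4.17], [0.13, 1.85], [-2.86, 2.86]. Speed limits (rad/s): [2.39, 2.39, 3.01, 3.01, 3.14, 3.14, 3.14].

## Interface

Orientations are given as a unit quaternion [x, y, z, w].
In Python, from station import arm, capture, camera_params, nets gives the robot as it stands. The module is installed in compiled form; this text tells all that it offers.
- The arm moves only by the tool move_arm, never from a script. Its argument "steps" is a list of rows, each an object with "slide": the shift along the tool's x, y, z in cm, a list of three; "turn": the turn, a rotation vector about the tool's x, y, z in degrees, a list of three. A call has 1 to 10 rows; each row is the pose to reach, as a shift and turn from the pose commanded when the call began, along the tool's axes at that moment; what a row does not reach only later rows make up. A row lasts 1/10 s, in which the tool goes at most 50 mm and 8.59 degrees, less where a joint would pass 70% of its speed; a pose out of reach is approached as far as the arm can. A call with a gripper value outside its range is refused whole. "claw" is the finger opening in cm, from 0 to 8.78, set as the call begins (left out, the last holds). The fingers move at their own pace and stop on an object; "squeeze" is the grip in N (left out, the last holds). Time passes only in rows, so rows that repeat a pose let the fingers close. It gives the time, the measured TCP pose, the force and the opening at its end, in the units of the state.
- arm.observe(): the state, without advancing time (a new reading comes with each control period).
- capture(name): name is "scene" or "top" or "wrist"; returns (picture, depth): 420x560x3 uint8, red, green, blue; 420x560 float32, m along the optical axis (not along the pixel's ray), 0 where there is no reading.
- camera_params(name): a dict with "K" (3x3 intrinsics, pixels), "rvec" (rotation vector, rad) and "tvec" (3), from world to camera coordinates, as OpenCV has them. Camera axes: x right, y down, z forward; pixel columns grow to the right and rows downward; lengths in m; the calibration is good to about 2 mm. A picture is of the moment at which its call begins: read the wrist's pose just before it. camera_params takes no time and is no camera call; for the wrist camera it gives the pose at the moment of the call.
- arm.job_done(): hands the job in, once; it reports no verdict.
Trained networks look in the newest picture that a camera, given by its name, has taken for a name from the list of things; names that differ only in an ending like _2 or _b are one class to them, and where a whole thing is asked for, a point or a joint stands for the part that bears it (a point fixed in the world has none). Each returns a list of dicts, best first, with "conf" (0 to 1); they miss things now and then, are a little off and sometimes report something else, mostly with a low value. They report only what shows in the picture. A call takes as long as a camera call.
- nets.masks_of(camera, thing): "mask" (420x560 bool, what is visible of it).
- nets.place_of(camera, thing): "xyz" ([x, y, z] in m, in the coordinates of the camera as it stood for that picture, good to about 4 mm: a listed point, or the origin of a listed thing).
The state is a dict: "time_s": time; "q": joint angles; "joint_vel": joint speeds; "effort": joint torques, N m; "ee_pos": TCP position; "tcp_rot": TCP orientation; "wrist_force": force on the tool from outside, world axes, zero at the start; "wrist_torque": the same for the moment, N m; "grip_width": opening from 0.0 (shut) to 1.0 (fully open).
Only numpy, scipy, OpenCV 4.12 (cv2) and the standard library are available. Lean on these libraries where they do the work, as an engineer would, in place of code of your own. Each camera call takes 0.05 s, during which the arm holds its last target.

## Working session

There is one attempt and no reset: what is moved stays moved. The work goes in short steps, Python scripts to look and compute and a tool call to move; the robot and the scene stay as the last step left them, time stands still between calls to the robot, and variables do not carry over. Pictures are saved under pics/ and viewed, and the job is handed in when it is done.

Besides the shell and the picture viewer there is one more tool, called after "Request:" by a JSON object that holds its "method" and its "body", one argument or row to a line. move_arm: Moves the arm, as the interface text tells. Its arguments: {"type":"object","properties":{"steps":{"type":"array","items":{"type":"object","properties":{"slide":{"type":"array","items":{"type":"number"}},"turn":{"type":"array","items":{"type":"number"}}}}},"claw":{"type":"number"},"squeeze":{"type":"number"}},"required":["steps"]}

```bash
ls; mkdir -p pics; cat > h.py <<'E'
import numpy as np, cv2
from station import arm, capture, camera_params, nets
def cam(n):
    p=camera_params(n);K=np.array(p["K"]);R=cv2.Rodrigues(np.array(p["rvec"],float))[0];t=np.array(p["tvec"],float).ravel();return K,R,t
def save(n,im): cv2.imwrite(f"pics/{n}.png",np.ascontiguousarray(im[:,:,::-1]))
def c2w(c,x): K,R,t=c; return R.T@(np.array(x)-t)
def w2p(c,X):
    K,R,t=c; x=(R@np.array(X,float).T).T+t; x=x@K.T; return x[...,:2]/x[...,2:]
def p2plane(c,uv,z):
    K,R,t=c; d=R.T@np.linalg.inv(K)@np.array([uv[0],uv[1],1.]); o=-R.T@t; return o+d*(z-o[2])/d[2]
def p2w(c,uv,d):
    K,R,t=c; return R.T@(np.linalg.inv(K)@np.array([uv[0],uv[1],1.])*d-t)
E
python3 - <<'E'
from h import *
s=arm.observe();print({k:np.round(v,3) for k,v in s.items()})
for n in ["scene","top"]:
    im,d=capture(n);c=cam(n);save(n+"0",im);np.savez(f"{n}0.npz",im=im,d=d,K=c[0],R=c[1],t=c[2])
    print(n,np.round(-c[1].T@c[2],3))
    for th in ["seat","template","hole_left","hole_right","holddown_pivot","holddown_knob","pin_left","spare_stylus"]:
        r=nets.place_of(n,th)
        print(th,[(np.round(c2w(c,x["xyz"]),3),round(x["conf"],2)) for x in r[:2]])
print(arm.observe()["time_s"])
E
```

```text
pics
{'time_s': np.float64(0.0), 'q': array([ 1.219,  0.412, -0.013,  1.597,  0.006,  1.134, -0.082]), 'joint_vel': array([-0.002, -0.   ,  0.001, -0.   , -0.001, -0.001,  0.001]), 'effort': array([-0.0000e+00, -5.8796e+01,  6.4100e-01, -2.9108e+01, -5.4000e-02,
        1.9000e-02,  0.0000e+00]), 'ee_pos': array([ 0.175, -0.6  ,  0.222]), 'tcp_rot': array([ 0.99 ,  0.141, -0.   , -0.001]), 'wrist_force': array([0.13 , 0.055, 0.341]), 'wrist_torque': array([-0.008, -0.014, -0.014]), 'grip_width': np.float64(0.999)}
scene [1.288 0.392 0.799]
seat [(array([0.546, 0.042, 0.07 ]), 0.85)]
template [(array([0.537, 0.048, 0.077]), 0.58)]
hole_left [(array([0.555, 0.139, 0.083]), 0.79)]
hole_right [(array([ 0.563, -0.045,  0.083]), 0.91)]
holddown_pivot [(array([0.637, 0.044, 0.07 ]), 0.64)]
holddown_knob [(array([0.634, 0.1  , 0.119]), 0.68)]
pin_left []
spare_stylus [(array([ 0.655, -0.096,  0.067]), 0.58)]
top [0.27  0.114 1.332]
seat [(array([0.549, 0.037, 0.07 ]), 0.76), (array([ 0.567, -0.044,  0.082]), 0.66)]
template [(array([0.534, 0.046, 0.077]), 0.8)]
hole_left [(array([0.557, 0.139, 0.082]), 0.7)]
hole_right [(array([ 0.571, -0.045,  0.084]), 0.71)]
holddown_pivot [(array([0.635, 0.042, 0.07 ]), 0.84), (array([ 0.576, -0.052,  0.066]), 0.47)]
holddown_knob [(array([0.64 , 0.094, 0.118]), 0.55)]
pin_left [(array([0.573, 0.13 , 0.071]), 0.63)]
spare_stylus [(array([ 0.654, -0.099,  0.071]), 0.64), (array([0.636, 0.039, 0.067]), 0.39)]
0.9
```

View pictures.

View pics/scene0.png

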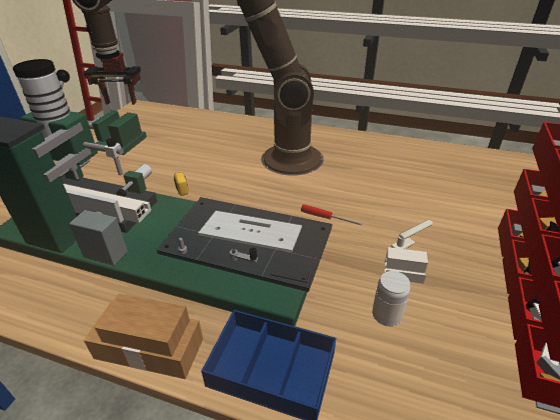

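View pics/top0.png

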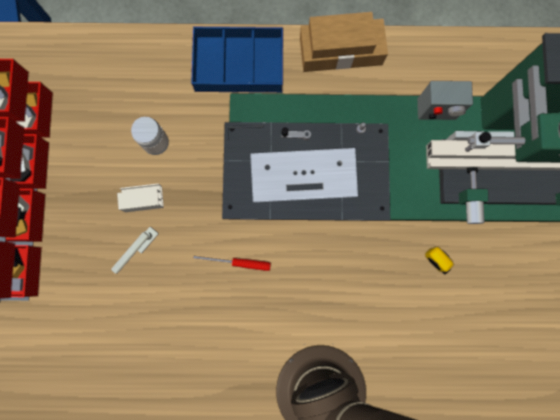

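```bash
python3 - <<'E'
import numpy as np,cv2
for n in ["scene","top"]:
    a=np.load(n+"0.npz");c=(a["K"],a["R"],a["t"])
    from h import w2p,save
    pts=np.array([[x,y,.09] for x in(.42,.7) for y in(-.19,.27)]);uv=w2p(c,pts);l=np.floor(uv.min(0)).astype(int);h=np.ceil(uv.max(0)).astype(int)
    l=np.maximum(l,0);h=np.minimum(h,[560,420]);cr=a["im"][l[1]:h[1],l[0]:h[0]];f=min(800/cr.shape[1],600/cr.shape[0]);print(n,l,h,f)
    save(n+"0z",cv2.resize(cr,None,fx=f,fy=f,interpolation=cv2.INTER_CUBIC))
E
```

```text
scene [141 189] [340 293] 4.0201005025125625
top [212 109] [400 221] 4.25531914893617
```

View pics/scene0z.png

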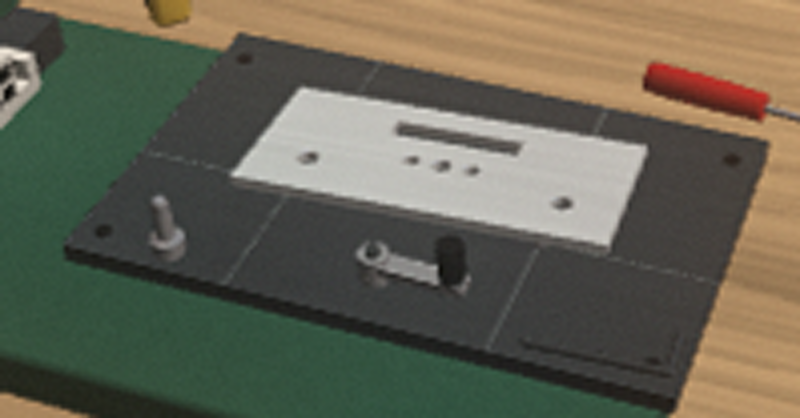

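View pics/top0z.png

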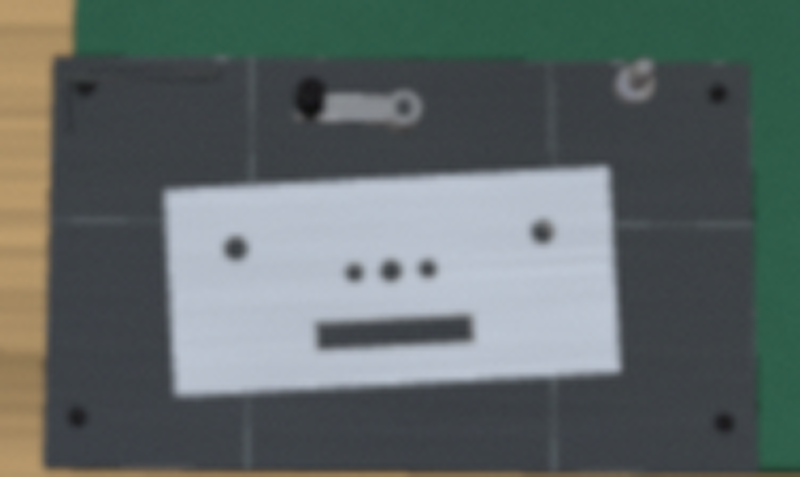

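```bash
cat >> h.py <<'E'
from scipy.spatial.transform import Rotation as Ro
def goto(pos,yaw=0.,tilt=None):
    """tool down; yaw: tool x at world yaw angle(deg), tool y = -left"""
    s=arm.observe();R0=Ro.from_quat(s["tcp_rot"]);
    R1=Ro.from_euler('z',yaw,degrees=True)*Ro.from_quat([1,0,0,0])
    sl=R0.inv().apply(np.array(pos)-s["ee_pos"])*100
    tu=(R0.inv()*R1).as_rotvec(degrees=True)
    print("t",round(s["time_s"],2),"pos",np.round(s["ee_pos"],4),"slide cm",np.round(sl,2),"turn",np.round(tu,2),"F",np.round(s["wrist_force"],1))
E
python3 - <<'E'
from h import *
c=cam("wrist");s=arm.observe();R0=Ro.from_quat(s["tcp_rot"])
print("cam pos in tool",R0.inv().apply(-c[1].T@c[2]-s["ee_pos"]));print("cam z in tool",R0.inv().apply(c[1][2]),"cam x",R0.inv().apply(c[1][0]),c[0])
goto([.42,.03,.30],0)
# measure from top: corner hand pixels
a=np.load("top0.npz");ct=(a["K"],a["R"],a["t"]);l=np.array([212,109]);f=4.255
for name,uv,z in [("lineL top",(252,60),.07),("lineL bot",(248,465),.07),("lineR top",(551,62),.07),("lineR bot",(554,468),.07),("cross L",(100,219),.07),("cross R",(700,223),.07),("holeL",(235,248),.0855),("holeR",(542,232),.0855),("tl",(164,189),.095),("tr",(609,166),.095),("bl",(176,396),.078),("br",(621,372),.078),("knob",(311,92),.1175),("piv",(404,106),.0875)]:
    print(name,np.round(p2plane(ct,l+(np.array(uv)+.5)/f-.5,z),4))
E
```

```text
cam pos in tool [ 7.74386684e-02 -1.19118975e-05 -1.62789041e-01]
cam z in tool [-2.81432986e-01 -6.02100302e-05  9.59580883e-01] cam x [1.87490509e-03 9.99998055e-01 6.12632099e-04] [[346.25513799   0.         279.4962492 ]
 [  0.         346.25513799 213.1709679 ]
 [  0.           0.           1.        ]]
t 0.9 pos [ 0.175  -0.6     0.2227] slide cm [ 41.16 -53.62  -7.74] turn [ 0.   -0.   16.26] F [ 0.3 -0.4  0.2]
lineL top [0.6726 0.1284 0.07  ]
lineL bot [0.4272 0.1289 0.07  ]
lineR top [ 0.6727 -0.0517  0.07  ]
lineR bot [ 0.4265 -0.0504  0.07  ]
cross L [0.5741 0.218  0.07  ]
cross R [ 0.5741 -0.1393  0.07  ]
holeL [0.5535 0.1373 0.0855]
holeR [ 0.5643 -0.0431  0.0855]
tl [0.5863 0.1789 0.095 ]
tr [ 0.6019 -0.0816  0.095 ]
bl [0.4666 0.1712 0.078 ]
br [ 0.4824 -0.0894  0.078 ]
knob [0.6386 0.0936 0.1175]
piv [0.6396 0.038  0.0875]
```

Request:
{"method": "move_arm", "body": {
  "steps": [
    {"slide": [2.9,-3.8,-0.6],"turn": [0,0,1.2]},
    {"slide": [5.8,-7.6,-1.2],"turn": [0,0,2.4]},
    {"slide": [8.7,-11.4,-1.8],"turn": [0,0,3.6]},
    {"slide": [11.6,-15.2,-2.4],"turn": [0,0,4.8]},
    {"slide": [14.5,-19,-3],"turn": [0,0,6]},
    {"slide": [17.4,-22.8,-3.6],"turn": [0,0,7.2]},
    {"slide": [20.3,-26.6,-4.2],"turn": [0,0,8.4]},
    {"slide": [23.2,-30.4,-4.8],"turn": [0,0,9.6]},
    {"slide": [26.1,-34.2,-5.4],"turn": [0,0,10.8]},
    {"slide": [29,-38,-6],"turn": [0,0,12]}
  ]
}}

```text
time_s: 1.9
ee_pos: [0.3473, -0.1521, 0.2833]
tcp_rot: [0.999, 0.037, 0.0, 0.0]
wrist_force: [0.5, 0.1, -0.2]
grip_width: 0.996
```

```bash
python3 -c "
from h import *
goto([.55,.03,.27],0)"
```

```text
t 1.9 pos [ 0.3473 -0.1521  0.2833] slide cm [ 21.55 -16.68   1.33] turn [ 0.06 -0.05  4.2 ] F [ 0.5  0.1 -0.2]
```

Request:
{"method": "move_arm", "body": {
  "steps": [
    {"slide": [2,-4,0],"turn": [0,0,2]},
    {"slide": [5,-8,0],"turn": [0,0,4.2]},
    {"slide": [8.5,-11,0.5],"turn": [0,0,4.2]},
    {"slide": [12,-14,1],"turn": [0,0,4.2]},
    {"slide": [16,-16,1.3],"turn": [0,0,4.2]},
    {"slide": [20,-16.7,1.3],"turn": [0,0,4.2]},
    {"slide": [21.5,-16.7,1.3],"turn": [0,0,4.2]},
    {"slide": [21.5,-16.7,1.3],"turn": [0,0,4.2]},
    {"slide": [21.5,-16.7,1.3],"turn": [0,0,4.2]}
  ]
}}

```text
time_s: 2.8
ee_pos: [0.5483, 0.0286, 0.2693]
tcp_rot: [1.0, 0.001, -0.001, -0.0]
wrist_force: [-1.1, 0.2, -0.1]
grip_width: 0.998
```

```bash
cat >> h.py <<'E'
def look(n,name):
    c=cam(n);im,d=capture(n);np.savez(name+".npz",im=im,d=d,K=c[0],R=c[1],t=c[2]);save(name,im);return im,d,c
E
python3 - <<'E'
from h import *
im,d,c=look("wrist","w1")
print(-c[1].T@c[2]);goto([.55,.03,.27],0)
for th in ["hole_left","hole_right","seat","holddown_knob","holddown_pivot"]:
    r=nets.place_of("wrist",th);print(th,[(np.round(c2w(c,x["xyz"]),4),round(x["conf"],2)) for x in r[:2]])
cv2.imwrite("pics/w1b.png",cv2.resize(im[:,:,::-1],(800,600)))
E
```

```text
[0.6259617  0.02861714 0.43197281]
t 2.85 pos [0.548  0.0283 0.2695] slide cm [ 0.2  -0.17 -0.05] turn [0.02 0.04 0.06] F [-0.4  0.4  0.5]
hole_left [(array([0.5565, 0.1371, 0.078 ]), 0.77)]
hole_right [(array([ 0.566 , -0.0447,  0.0833]), 0.9)]
seat [(array([0.5489, 0.0388, 0.0661]), 0.55), (array([0.6534, 0.2012, 0.0736]), 0.4)]
holddown_knob [(array([0.6372, 0.0942, 0.1217]), 0.97)]
holddown_pivot [(array([0.6366, 0.0434, 0.07  ]), 0.57)]
```

View pics/w1b.png

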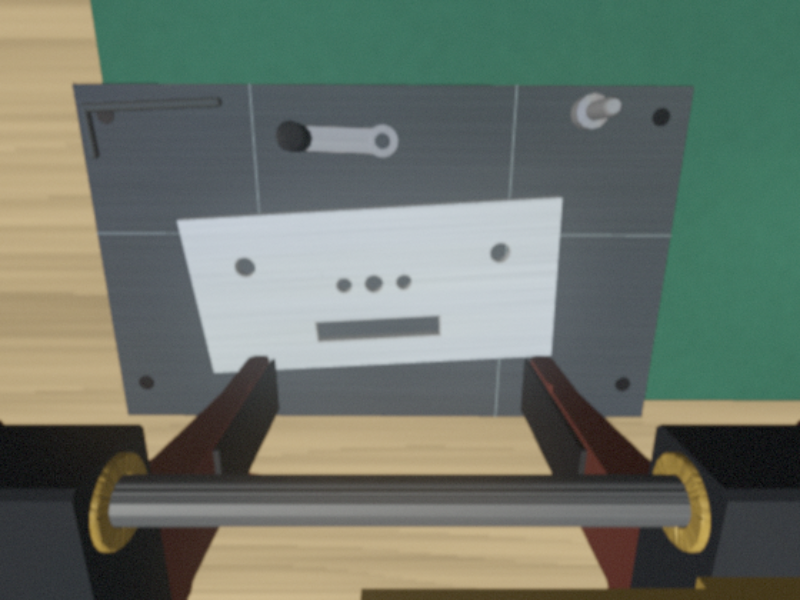

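```bash
python3 - <<'E'
from h import *
a=np.load("w1.npz");c=(a["K"],a["R"],a["t"])
for name,uv,z in [("lineL",(249,87),.07),("lineL",(259,213),.07),("lineR",(517,87),.07),("lineR",(510,198),.07),("cross L",(98,232),.07),("cross L",(180,234),.07),("cross R",(564,235),.07),("cross R",(670,236),.07),("holeL",(245,267),.0885),("holeR",(500,252),.0885),("tl",(179,220),.095),("tr",(562,198),.095),("bl",(215,374),.078),("br",(553,357),.078),("knob",(291,136),.1175),("piv",(385,140),.0875),("stylus",(587,112),.07)]:
    print(name,np.round(p2plane(c,(np.array(uv)+.5)*.7-.5,z),4))
E
```

```text
lineL [0.6723 0.1307 0.07  ]
lineL [0.5881 0.1305 0.07  ]
lineR [ 0.6728 -0.0503  0.07  ]
lineR [ 0.5993 -0.0504  0.07  ]
cross L [0.574  0.2493 0.07  ]
cross L [0.5727 0.1895 0.07  ]
cross R [ 0.5729 -0.0917  0.07  ]
cross R [ 0.5724 -0.1694  0.07  ]
holeL [0.5522 0.1381 0.0885]
holeR [ 0.5635 -0.0418  0.0885]
tl [0.5859 0.1779 0.095 ]
tr [ 0.6013 -0.0797  0.095 ]
bl [0.4649 0.172  0.078 ]
br [ 0.4801 -0.0897  0.078 ]
knob [0.639  0.0943 0.1175]
piv [0.6379 0.0385 0.0875]
stylus [ 0.6572 -0.0992  0.07  ]
```

```bash
python3 -c "
from h import *
goto([.527,.22,.15],-90); print(arm.observe()['q'])"
```

```text
t 3.1 pos [0.5485 0.0281 0.2702] slide cm [ -2.15 -19.2   12.  ] turn [-1.000e-02 -7.000e-02  9.003e+01] F [ 0.7 -0.4 -0.6]
[ 0.35541702  0.3066985  -0.6225526   1.68662917  0.19033581  1.20859699
 -1.88301148]
```

Request:
{"method": "move_arm", "body": {
  "steps": [
    {"slide": [-0.2,-3,1],"turn": [0,0,8]},
    {"slide": [-0.4,-6,2],"turn": [0,0,16]},
    {"slide": [-0.6,-9,3],"turn": [0,0,24]},
    {"slide": [-0.8,-12,4],"turn": [0,0,32]},
    {"slide": [-1,-15,5.5],"turn": [0,0,40]},
    {"slide": [-1.5,-17,7],"turn": [0,0,48]},
    {"slide": [-2,-18,8],"turn": [0,0,56]},
    {"slide": [-2,-19,9],"turn": [0,0,64]},
    {"slide": [-2.1,-19.2,10],"turn": [0,0,72]},
    {"slide": [-2.1,-19.2,11],"turn": [0,0,80]}
  ],
  "claw": 7.0
}}

```text
time_s: 4.1
ee_pos: [0.5254, 0.2164, 0.1621]
tcp_rot: [0.871, -0.49, -0.015, 0.011]
wrist_force: [-0.8, -0.2, -1.7]
grip_width: 0.798
```

```bash
python3 -c "
from h import *
goto([.527,.21,.076],-90); print(arm.observe()['q'],arm.observe()['grip_width'])"
```

```text
t 4.1 pos [0.5254 0.2164 0.1621] slide cm [ 0.76 -0.1   8.6 ] turn [ 2.17  0.31 31.27] F [-0.8 -0.2 -1.7]
[-0.8346668   0.42260693  0.48836117  1.79980094 -0.23966772  1.01421397
 -2.84350062] 0.7984667106316455
```

Request:
{"method": "move_arm", "body": {
  "steps": [
    {"slide": [0,0,0],"turn": [0,0,-8.5]},
    {"slide": [0,0,0],"turn": [0,0,-17]},
    {"slide": [0,0,0],"turn": [0,0,-25.5]},
    {"slide": [0,0,0],"turn": [0,0,-34]},
    {"slide": [0,0,0],"turn": [0,0,-42.5]},
    {"slide": [0,0,0],"turn": [0,0,-51]},
    {"slide": [0,0,0],"turn": [0,0,-59.5]},
    {"slide": [0,0,0],"turn": [0,0,-68]},
    {"slide": [0,0,0],"turn": [0,0,-76.5]},
    {"slide": [0,0,0],"turn": [0,0,-85]}
  ]
}}

```text
time_s: 5.1
ee_pos: [0.5254, 0.2158, 0.162]
tcp_rot: [0.973, 0.232, -0.019, -0.002]
wrist_force: [-0.1, -0.1, 0.4]
grip_width: 0.8
```

```bash
python3 -c "
from h import *
goto([.527,.21,.076],90); print(arm.observe()['q'],arm.observe()['grip_width'])"
```

```text
t 5.1 pos [0.5254 0.2158 0.162 ] slide cm [0.2  0.7  8.59] turn [ -1.79   1.51 -63.21] F [-0.1 -0.1  0.4]
[-0.57868338  0.39613411  0.14590811  1.78213295 -0.07984733  1.00581244
 -1.50224335] 0.7999066189148625
```

Request:
{"method": "move_arm", "body": {
  "steps": [
    {"slide": [0,0,1],"turn": [-0.2,0.2,-8.4]},
    {"slide": [0,0,2],"turn": [-0.5,0.4,-16.8]},
    {"slide": [0,0,3],"turn": [-0.7,0.6,-25]},
    {"slide": [0.1,0.3,4],"turn": [-1,0.8,-33.5]},
    {"slide": [0.1,0.4,5],"turn": [-1.2,1,-42]},
    {"slide": [0.2,0.7,6],"turn": [-1.4,1.2,-50]},
    {"slide": [0.2,0.7,6],"turn": [-1.6,1.4,-58.5]},
    {"slide": [0.2,0.7,6],"turn": [-1.8,1.5,-63.2]},
    {"slide": [0.2,0.7,6],"turn": [-1.8,1.5,-63.2]}
  ]
}}

```text
time_s: 6.0
ee_pos: [0.528, 0.2098, 0.1018]
tcp_rot: [0.709, 0.705, -0.0, 0.0]
wrist_force: [-0.3, 0.3, 0.4]
grip_width: 0.796
```

```bash
python3 -c "
from h import *
goto([.527,.20,.075],90); print(arm.observe()['q'],arm.observe()['grip_width'])"
```

```text
t 6.0 pos [0.528  0.2098 0.1018] slide cm [-0.98 -0.09  2.68] turn [-0.01  0.04 -0.32] F [-0.3  0.3  0.4]
[-0.38473081  0.45149479 -0.10320317  1.85420028  0.06110151  0.83937857
 -0.52407429] 0.7964488913494532
```

Request:
{"method": "move_arm", "body": {
  "steps": [
    {"slide": [0,0,1],"turn": [0,0,-0.3]},
    {"slide": [0,0,2],"turn": [0,0,-0.3]},
    {"slide": [-0.3,0,2.6],"turn": [0,0,-0.3]},
    {"slide": [-0.6,0,2.6],"turn": [0,0,-0.3]},
    {"slide": [-1.0,0,2.6],"turn": [0,0,-0.3]},
    {"slide": [-1.3,0,2.6],"turn": [0,0,-0.3]},
    {"slide": [-1.3,0,2.6],"turn": [0,0,-0.3]}
  ]
}}

```text
time_s: 6.7
ee_pos: [0.5283, 0.1965, 0.0758]
tcp_rot: [0.708, 0.706, -0.0, 0.0]
wrist_force: [0.3, -0.2, 0.7]
grip_width: 0.796
```

Request:
{"method": "move_arm", "body": {
  "steps": [
    {"slide": [-0.3,0,0],"turn": [0,0,0]},
    {"slide": [-0.6,0,0],"turn": [0,0,0]},
    {"slide": [-0.9,0,0],"turn": [0,0,0]},
    {"slide": [-0.9,0,0],"turn": [0,0,0]}
  ]
}}

```text
time_s: 7.1
ee_pos: [0.5282, 0.1884, 0.0758]
tcp_rot: [0.707, 0.707, 0.0, 0.0]
wrist_force: [-0.0, 2.0, -0.5]
grip_width: 0.795
```

```bash
python3 - <<'E'
from h import *
im,d,c=look("wrist","w2");goto([.527,.18,.075],90)
cv2.imwrite("pics/w2b.png",cv2.resize(im[:,:,::-1],(800,600)))
E
```

```text
t 7.15 pos [0.5282 0.1885 0.0757] slide cm [-0.85 -0.12  0.08] turn [ 0.02  0.03 -0.04] F [0.6 0.8 0.1]
```

View pics/w2b.png

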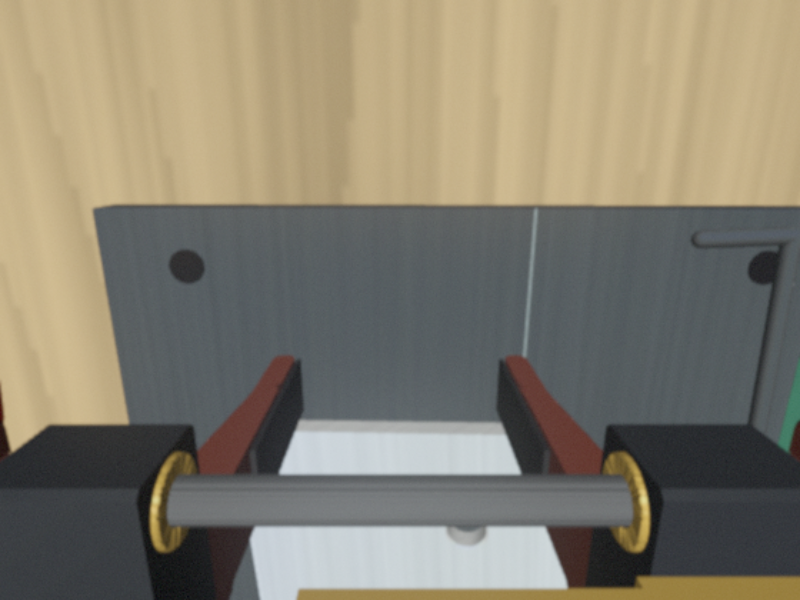

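Request:
{"method": "move_arm", "body": {
  "steps": [
    {"slide": [-0.15,0,0],"turn": [0,0,0]},
    {"slide": [-0.3,0,0],"turn": [0,0,0]},
    {"slide": [-0.45,0,0],"turn": [0,0,0]},
    {"slide": [-0.6,0,0],"turn": [0,0,0]},
    {"slide": [-0.75,0,0],"turn": [0,0,0]},
    {"slide": [-0.75,0,0],"turn": [0,0,0]}
  ]
}}

```text
time_s: 7.75
ee_pos: [0.5281, 0.1804, 0.0756]
tcp_rot: [0.707, 0.707, -0.0, 0.0]
wrist_force: [0.2, 4.7, 1.0]
grip_width: 0.8
```

```bash
python3 - <<'E'
from h import *
goto([.527,.18,.075],90)
im,d,c=look("top","t3");l=np.array([212,109])
cv2.imwrite("pics/t3b.png",cv2.resize(im[109:221,212:400,::-1],None,fx=4.255,fy=4.255,interpolation=cv2.INTER_CUBIC))
im,d,c=look("scene","s3")
cv2.imwrite("pics/s3b.png",cv2.resize(im[189:293,141:340,::-1],None,fx=4.02,fy=4.02,interpolation=cv2.INTER_CUBIC))
E
```

```text
t 7.75 pos [0.5281 0.1804 0.0756] slide cm [-0.04 -0.1   0.06] turn [-0.01  0.06 -0.06] F [0.2 4.7 1. ]
```

View pics/t3b.png

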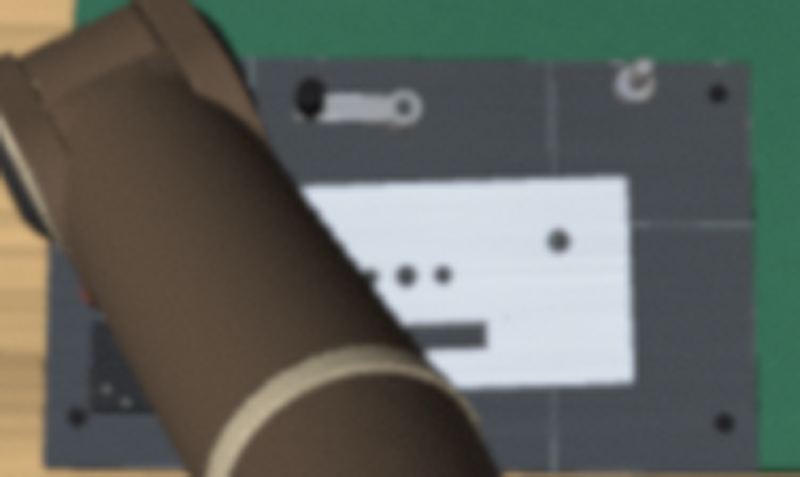

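View pics/s3b.png

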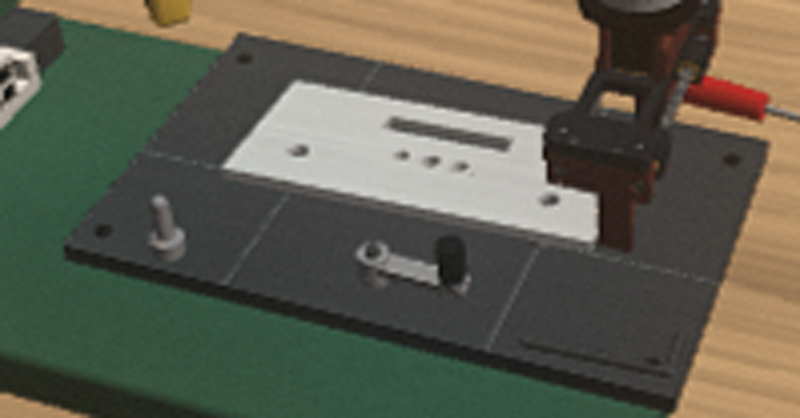

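```bash
python3 - <<'E'
from h import *
a=np.load("t3.npz");c=(a["K"],a["R"],a["t"]);l=np.array([212,109]);f=4.255
for name,uv,z in [("holeR",(558,240.5),.0885),("mid hole",(406,275),.086),("tr",(627,176),.095),("br",(634,382),.078)]:
    print(name,np.round(p2plane(c,l+(np.array(uv)+.5)/f-.5,z),4))
E
```

```text
holeR [ 0.5585 -0.052   0.0885]
mid hole [0.5379 0.037  0.086 ]
tr [ 0.596  -0.0921  0.095 ]
br [ 0.4765 -0.0969  0.078 ]
```

Request:
{"method": "move_arm", "body": {
  "steps": [
    {"slide": [0.5,0,0],"turn": [0,0,0]},
    {"slide": [1.5,0,-1],"turn": [0,0,0]},
    {"slide": [1.5,0.5,-3],"turn": [0,0,8]},
    {"slide": [0.5,1,-5.5],"turn": [0,0,16]},
    {"slide": [-2.5,2,-8.5],"turn": [0,0,24]},
    {"slide": [-6,2,-11.5],"turn": [0,0,32]},
    {"slide": [-9,2,-14],"turn": [0,0,40]},
    {"slide": [-12,2,-16],"turn": [0,0,48]},
    {"slide": [-15,1,-17],"turn": [0,0,56]},
    {"slide": [-15,0,-17],"turn": [0,0,64]}
  ],
  "claw": 8.7
}}

```text
time_s: 8.85
ee_pos: [0.5282, 0.0262, 0.2481]
tcp_rot: [0.976, 0.219, 0.001, 0.001]
wrist_force: [-1.4, -0.1, -0.2]
grip_width: 0.992
```

```bash
python3 -c "
from h import *
goto([.53,.04,.24],0)"
```

```text
t 8.85 pos [0.5282 0.0262 0.2481] slide cm [ 0.75 -1.17  0.81] turn [ 0.16 -0.1  25.25] F [-1.4 -0.1 -0.2]
```

Request:
{"method": "move_arm", "body": {
  "steps": [
    {"slide": [0.7,-1.2,0.5],"turn": [0,0,8]},
    {"slide": [0.7,-1.2,0.8],"turn": [0,0,16]},
    {"slide": [0.7,-1.2,0.8],"turn": [0,0,24]},
    {"slide": [0.7,-1.2,0.8],"turn": [0,0,25.2]},
    {"slide": [0.7,-1.2,0.8],"turn": [0,0,25.2]}
  ]
}}

```text
time_s: 9.35
ee_pos: [0.5288, 0.045, 0.238]
tcp_rot: [1.0, 0.008, -0.0, 0.001]
wrist_force: [0.6, -0.1, -0.3]
grip_width: 0.993
```

```bash
python3 - <<'E'
from h import *
im,d,c=look("wrist","w4");goto([.44,.043,.075],0)
cv2.imwrite("pics/w4b.png",cv2.resize(im[:,:,::-1],(800,600),interpolation=cv2.INTER_CUBIC))
E
```

```text
t 9.4 pos [0.5288 0.0449 0.2379] slide cm [-8.87  0.02 16.3 ] turn [0.06 0.03 0.96] F [ 0.6 -0.   0.1]
```

View pics/w4b.png

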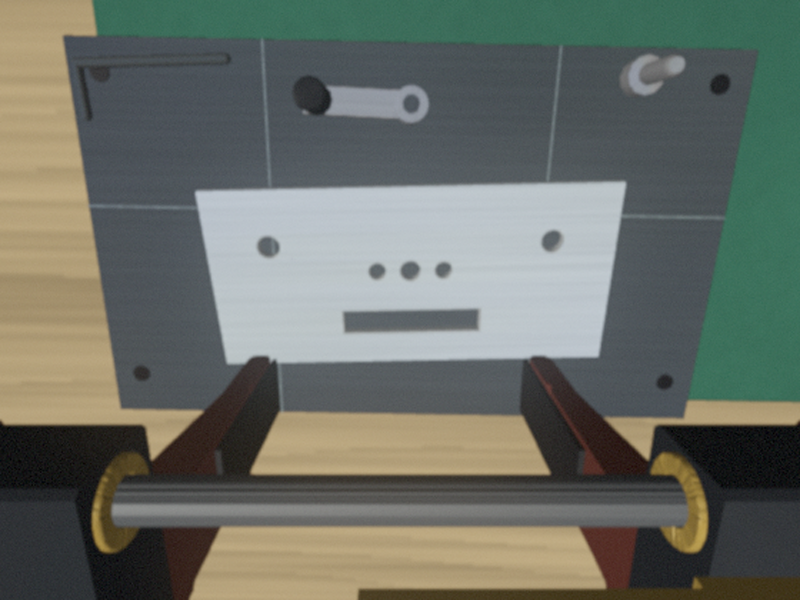

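```bash
cat > m.py <<'E'
from h import *
def meas(f,L):
    a=np.load(f+".npz");c=(a["K"],a["R"],a["t"])
    for name,uv,z in L: print(name,np.round(p2plane(c,(np.array(uv)+.5)*.7-.5,z),4))
E
python3 - <<'E'
from m import *
meas("w4",[("lineL",(263,42),.07),("lineL",(270,185),.07),("lineR",(560,47),.07),("lineR",(549,180),.07),("cross L",(92,206),.07),("cross L",(195,208),.07),("cross R",(624,215),.07),("cross R",(724,217),.07),("holeL",(268,246.5),.0885),("holeR",(552,240.5),.0885),("tl",(196,192),.095),("tr",(626,182),.095),("bl",(227,363),.078),("br",(599,356),.078)])
E
```

```text
lineL [0.6726 0.1298 0.07  ]
lineL [0.5887 0.1303 0.07  ]
lineR [ 0.6731 -0.0495  0.07  ]
lineR [ 0.5951 -0.0509  0.07  ]
cross L [0.5731 0.2481 0.07  ]
cross L [0.573  0.1805 0.07  ]
cross R [ 0.5736 -0.1029  0.07  ]
cross R [ 0.5735 -0.1693  0.07  ]
holeL [0.5516 0.129  0.0885]
holeR [ 0.5586 -0.0512  0.0885]
tl [0.5851 0.1688 0.095 ]
tr [ 0.5957 -0.0899  0.095 ]
bl [0.4664 0.1653 0.078 ]
br [ 0.4764 -0.0961  0.078 ]
```

Request:
{"method": "move_arm", "body": {
  "steps": [
    {"slide": [-4,0,2],"turn": [0,0,0.5]},
    {"slide": [-8,0,4],"turn": [0,0,0.9]},
    {"slide": [-8.9,0,8],"turn": [0,0,0.9]},
    {"slide": [-8.9,0,12],"turn": [0,0,0.9]},
    {"slide": [-8.9,0,15],"turn": [0,0,0.9]},
    {"slide": [-8.9,0,16.2],"turn": [0,0,0.9]},
    {"slide": [-8.9,0,16.2],"turn": [0,0,0.9]}
  ]
}}

```text
time_s: 10.1
ee_pos: [0.4386, 0.0431, 0.0743]
tcp_rot: [1.0, -0.0, -0.002, 0.001]
wrist_force: [0.1, -0.2, 0.2]
grip_width: 0.993
```

```bash
python3 -c "
from h import *
goto([.478,.043,.075],0)"
```

```text
t 10.1 pos [0.4386 0.0431 0.0743] slide cm [ 3.94  0.01 -0.08] turn [ 0.11  0.22 -0.01] F [ 0.1 -0.2  0.2]
```

Push in 2.4 cm first (squaring), then check.

Request:
{"method": "move_arm", "body": {
  "steps": [
    {"slide": [0.5,0,0],"turn": [0,0,0]},
    {"slide": [1,0,0],"turn": [0,0,0]},
    {"slide": [1.3,0,0],"turn": [0,0,0]},
    {"slide": [1.6,0,0],"turn": [0,0,0]},
    {"slide": [1.9,0,0],"turn": [0,0,0]},
    {"slide": [2.2,0,0],"turn": [0,0,0]},
    {"slide": [2.5,0,0],"turn": [0,0,0]},
    {"slide": [2.8,0,0],"turn": [0,0,0]},
    {"slide": [2.8,0,0],"turn": [0,0,0]}
  ]
}}

```text
time_s: 11.0
ee_pos: [0.4653, 0.044, 0.0754]
tcp_rot: [1.0, -0.0, -0.003, 0.0]
wrist_force: [-8.2, 1.9, 7.9]
grip_width: 0.989
```

```bash
python3 - <<'E'
from h import *
im,d,c=look("wrist","w5");goto([.478,.043,.075],0)
cv2.imwrite("pics/w5b.png",cv2.resize(im[:,:,::-1],(800,600),interpolation=cv2.INTER_CUBIC))
im,d,c=look("top","t5")
cv2.imwrite("pics/t5b.png",cv2.resize(im[109:221,212:400,::-1],None,fx=4.255,fy=4.255,interpolation=cv2.INTER_CUBIC))
E
```

```text
t 11.05 pos [0.4653 0.044  0.0754] slide cm [1.27 0.1  0.04] turn [ 0.04  0.32 -0.05] F [-7.9  1.2  7.5]
```

View pics/w5b.png

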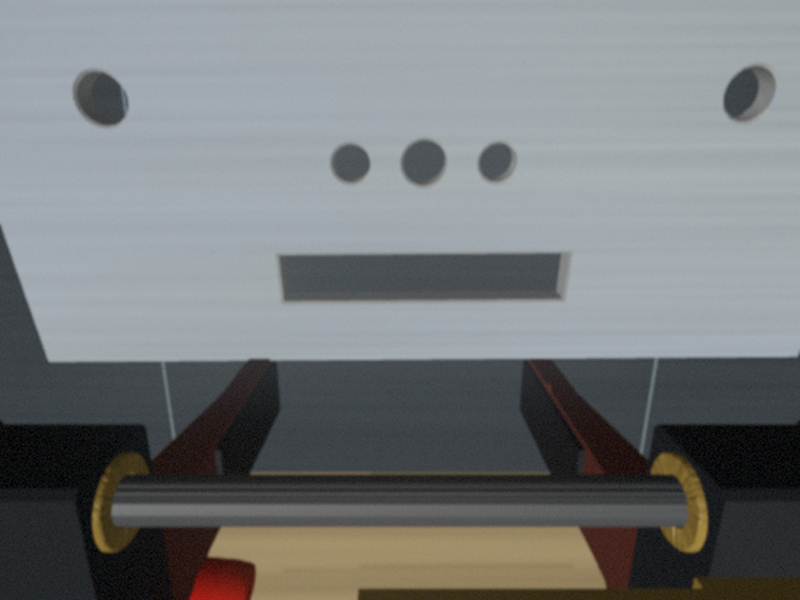

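View pics/t5b.png

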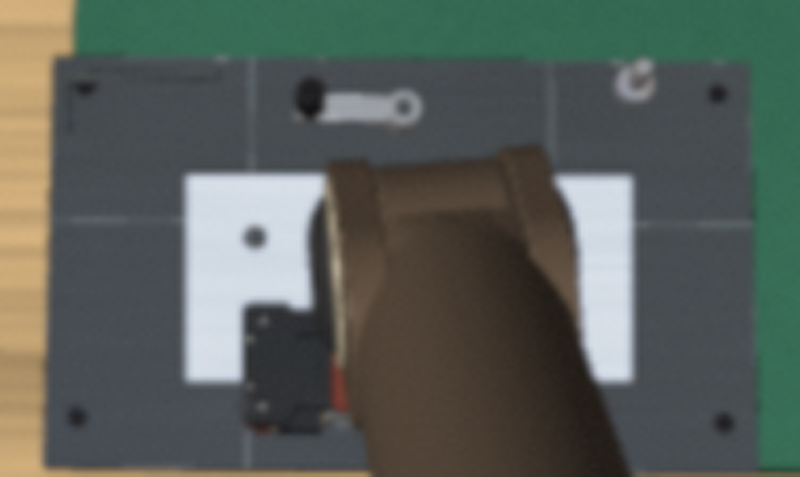

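```bash
python3 - <<'E'
from m import *
a=np.load("t5.npz");c=(a["K"],a["R"],a["t"]);l=np.array([212,109]);f=4.255
for name,uv,z in [("holeL",(255,237),.0885),("tl",(185,174),.095),("tr",(633,175),.095),("bl",(185,382),.078),("br",(633,382),.078)]:
    print(name,np.round(p2plane(c,l+(np.array(uv)+.5)/f-.5,z),4))
meas("w5",[("holeL",(101,98),.0885),("holeR",(749,93),.0885),("mid",(424,162),.0855),("bl",(49,361),.078),("br",(800,356),.078),("lineL",(168,400),.07),("lineR",(650,400),.07)])
s=arm.observe();print(s["wrist_force"],s["q"])
E
```

```text
holeL [0.5595 0.1256 0.0885]
tl [0.5954 0.1667 0.095 ]
tr [ 0.5966 -0.0956  0.095 ]
bl [0.4749 0.166  0.078 ]
br [ 0.4765 -0.0963  0.078 ]
holeL [0.5592 0.1277 0.0885]
holeR [ 0.5607 -0.0535  0.0885]
mid [0.5421 0.0368 0.0855]
bl [0.4751 0.1664 0.078 ]
br [ 0.4773 -0.0954  0.078 ]
lineL [0.4559 0.131  0.07  ]
lineR [ 0.4561 -0.0502  0.07  ]
[-7.91643342  2.71084474  7.7771717 ] [-0.36320761  0.34894005  0.2005177   2.12304864 -0.10849972  0.68446611
 -1.66153114]
```

Request:
{"method": "move_arm", "body": {
  "steps": [
    {"slide": [0.15,-0.06,-0.1],"turn": [0,0,0]},
    {"slide": [0.3,-0.12,-0.1],"turn": [0,0,0]},
    {"slide": [0.45,-0.18,-0.1],"turn": [0,0,0]},
    {"slide": [0.6,-0.24,-0.1],"turn": [0,0,0]},
    {"slide": [0.75,-0.3,-0.1],"turn": [0,0,0]},
    {"slide": [0.9,-0.36,-0.1],"turn": [0,0,0]},
    {"slide": [0.9,-0.36,-0.1],"turn": [0,0,0]}
  ]
}}

```text
time_s: 11.8
ee_pos: [0.4779, 0.047, 0.077]
tcp_rot: [1.0, -0.001, 0.001, 0.0]
wrist_force: [-0.3, 0.4, -0.7]
grip_width: 0.993
```

```bash
python3 - <<'E'
from h import *
im,d,c=look("wrist","w6");goto([.478,.043,.075],0)
cv2.imwrite("pics/w6b.png",cv2.resize(im[:,:,::-1],(800,600),interpolation=cv2.INTER_CUBIC))
im,d,c=look("scene","s6")
cv2.imwrite("pics/s6b.png",cv2.resize(im[189:293,141:340,::-1],None,fx=4.02,fy=4.02,interpolation=cv2.INTER_CUBIC))
E
```

```text
t 11.85 pos [0.4778 0.047  0.077 ] slide cm [0.02 0.4  0.2 ] turn [ 0.05 -0.07 -0.14] F [-0.7 -0.7 -0.7]
```

View pics/w6b.png

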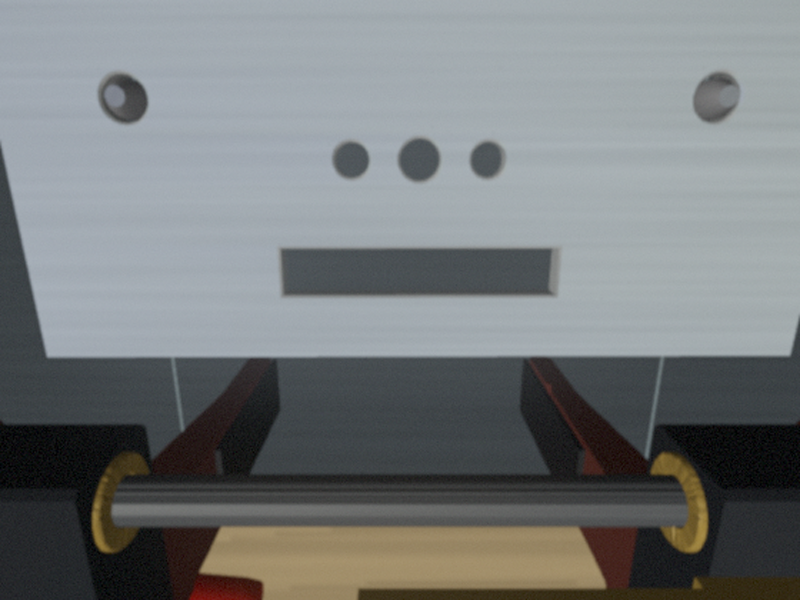

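View pics/s6b.png

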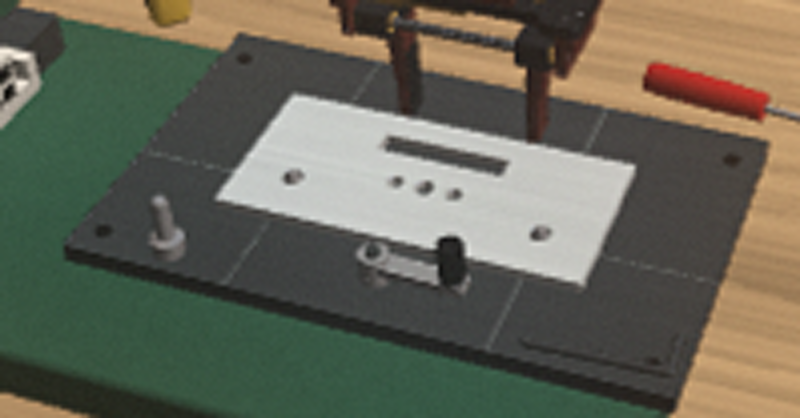

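```bash
cat > flat.py <<'E'
from h import *
import sys
def flat(f):
    a=np.load(f+".npz");K,R,t=a["K"],a["R"],a["t"];d=a["d"]
    v,u=np.mgrid[:420,:560];P=np.stack([(u-K[0,2])/K[0,0]*d,(v-K[1,2])/K[1,1]*d,d],-1)
    W=(P-t)@R
    g=cv2.cvtColor(a["im"],cv2.COLOR_RGB2HSV)
    m=(d>0)&(g[...,1]<50)&(g[...,2]>140)&(W[...,0]>.47)&(W[...,0]<.62)&(W[...,1]>-.1)&(W[...,1]<.18)&(W[...,2]>.07)&(W[...,2]<.105)
    m=cv2.erode(m.astype(np.uint8),np.ones((5,5)))>0
    p=W[m];A=np.c_[p[:,:2]-[.549,.04],np.ones(len(p))]
    s=np.linalg.lstsq(A,p[:,2],rcond=None)[0];r=np.abs(p[:,2]-A@s);k=r<.004;s=np.linalg.lstsq(A[k],p[k,2],rcond=None)[0]
    mt=(d>0)&(g[...,2]<110)&(W[...,0]>.44)&(W[...,0]<.67)&(W[...,1]>-.14)&(W[...,1]<.24)&(abs(W[...,2]-.07)<.006)
    print(f,len(p),"slope deg x,y",np.round(np.degrees(np.arctan(s[:2])),2),"z at centre",round(s[2],4),"table z",np.round(np.median(W[mt][:,2]),4))
if __name__=="__main__":
    for f in sys.argv[1:]: flat(f)
E
python3 flat.py w4 w5 w6 s6 scene0
python3 - <<'E'
from m import *
meas("w6",[("holeL",(123,97),.078),("holeR",(717,97),.078),("bl",(48,357),.078),("br",(790,355),.078),("noseL",(115,95),.083),("noseR",(729,95),.083)])
E
```

```text
w4 26490 slope deg x,y [7.26 0.1 ] z at centre 0.0889 table z 0.0709
w5 111927 slope deg x,y [7.84 0.08] z at centre 0.0887 table z 0.0708
w6 111017 slope deg x,y [0.02 0.04] z at centre 0.0788 table z 0.0708
s6 1482 slope deg x,y [0.16 0.04] z at centre 0.0783 table z 0.0705
scene0 1089 slope deg x,y [7.19 0.06] z at centre 0.0886 table z 0.0704
holeL [0.5736 0.1309 0.078 ]
holeR [ 0.5735 -0.0496  0.078 ]
bl [0.4888 0.1706 0.078 ]
br [ 0.4893 -0.0903  0.078 ]
noseL [0.5736 0.1306 0.083 ]
noseR [ 0.5735 -0.05    0.083 ]
```

Request:
{"method": "move_arm", "body": {
  "steps": [
    {"slide": [-1,0,0],"turn": [0,0,0]},
    {"slide": [-1,0,-3],"turn": [0,0,0]},
    {"slide": [-1,0,-7],"turn": [0,0,0]},
    {"slide": [2,-1,-9.3],"turn": [0,0,0]},
    {"slide": [6,-2,-9.3],"turn": [0,0,0]},
    {"slide": [10,-3,-9.3],"turn": [0,0,0]},
    {"slide": [14,-4,-9.3],"turn": [0,0,0]},
    {"slide": [18,-4.8,-9.3],"turn": [0,0,0]},
    {"slide": [19.2,-4.8,-9.3],"turn": [0,0,0]},
    {"slide": [19.2,-4.8,-9.3],"turn": [0,0,0]}
  ],
  "claw": 0,
  "squeeze": 10
}}

```text
time_s: 12.9
ee_pos: [0.6696, 0.0945, 0.1686]
tcp_rot: [1.0, -0.001, -0.0, 0.001]
wrist_force: [-1.0, 0.2, 0.4]
grip_width: 0.12
```

```bash
python3 - <<'E'
from h import *
im,d,c=look("wrist","w7");goto([.668,.095,.093],0);print(arm.observe()["q"],arm.observe()["grip_width"])
cv2.imwrite("pics/w7b.png",cv2.resize(im[:,:,::-1],(800,600),interpolation=cv2.INTER_CUBIC))
E
```

```text
t 12.95 pos [0.6684 0.0942 0.1687] slide cm [-0.03 -0.1   7.57] turn [ 0.09  0.1  -0.17] F [-0.7 -0.2 -0.5]
[-0.36349574  0.54634039  0.22627976  1.53284285 -0.13107838  1.079362
 -1.68064325] 0.07112254580840935
```

View pics/w7b.png

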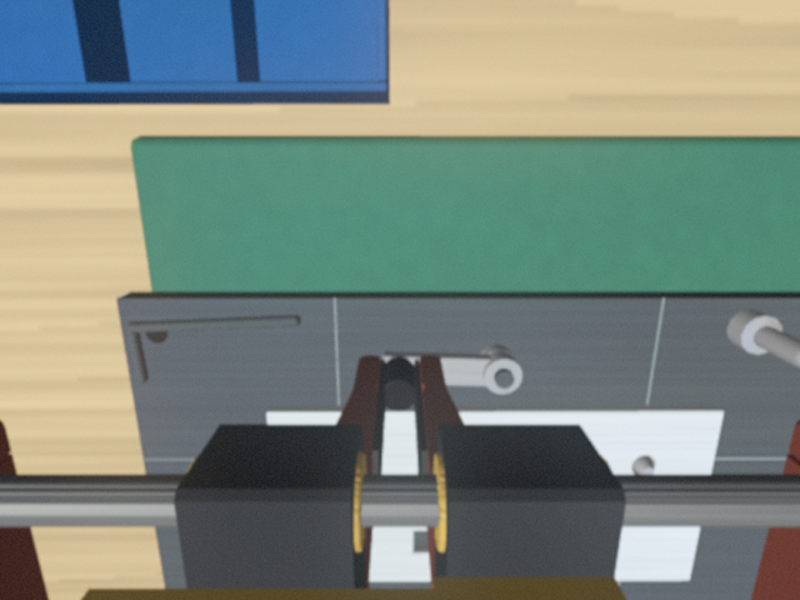

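Request:
{"method": "move_arm", "body": {
  "steps": [
    {"slide": [0,0,2.5],"turn": [0,0,0]},
    {"slide": [0,0,5],"turn": [0,0,0]},
    {"slide": [0,0,7],"turn": [0,0,0]},
    {"slide": [0,-0.1,7.5],"turn": [0,0,-0.2]},
    {"slide": [0,-0.1,7.5],"turn": [0,0,-0.2]}
  ]
}}

```text
time_s: 13.45
ee_pos: [0.6677, 0.0954, 0.0944]
tcp_rot: [1.0, 0.001, -0.001, 0.001]
wrist_force: [1.0, -0.4, 1.3]
grip_width: 0.001
```

```bash
python3 - <<'E'
from h import *
goto([.668,.095,.093],0);s=arm.observe();print(s["grip_width"])
p0=s["ee_pos"]
for th in np.radians(np.r_[0,np.arange(8,90,8),90,93]):
    P=np.array([.637,.040])+.055*np.array([-np.sin(th),np.cos(th)])+.0195*np.array([np.cos(th),np.sin(th)])
    dd=(P-p0[:2])*100; print(round(np.degrees(th)),"slide",round(dd[0],2),round(-dd[1],2))
E
```

```text
t 13.45 pos [0.6677 0.0954 0.0944] slide cm [0.03 0.04 0.14] turn [0.06 0.11 0.06] F [ 1.  -0.4  1.3]
0.0006440806548621299
0 slide -1.12 0.04
8 slide -1.91 -0.18
16 slide -2.72 -0.28
24 slide -3.53 -0.28
32 slide -4.33 -0.16
40 slide -5.12 0.07
48 slide -5.86 0.41
56 slide -6.54 0.85
64 slide -7.16 1.38
72 slide -7.7 1.99
80 slide -8.15 2.67
88 slide -8.5 3.4
90 slide -8.57 3.59
93 slide -8.67 3.88
```

Request:
{"method": "move_arm", "body": {
  "steps": [
    {"slide": [-0.6,0,0],"turn": [0,0,0]},
    {"slide": [-1.1,0,0],"turn": [0,0,0]},
    {"slide": [-1.9,-0.2,0],"turn": [0,0,-8]},
    {"slide": [-2.7,-0.3,0],"turn": [0,0,-16]},
    {"slide": [-3.5,-0.3,0],"turn": [0,0,-24]},
    {"slide": [-4.3,-0.2,0],"turn": [0,0,-32]},
    {"slide": [-5.1,0.1,0],"turn": [0,0,-40]},
    {"slide": [-5.9,0.4,0],"turn": [0,0,-48]},
    {"slide": [-5.9,0.4,0],"turn": [0,0,-48]}
  ]
}}

```text
time_s: 14.35
ee_pos: [0.6095, 0.0911, 0.0958]
tcp_rot: [0.913, 0.408, 0.0, 0.0]
wrist_force: [-0.8, 0.2, 0.5]
grip_width: 0.004
```

```bash
python3 - <<'E'
from h import *
s=arm.observe();p0=s["ee_pos"];R0=Ro.from_quat(s["tcp_rot"]);print(R0.as_matrix()[:2,0])
for dg in np.r_[48,np.arange(56,90,8),90,93]:
    th=np.radians(dg)
    P=np.array([.637,.040])+.055*np.array([-np.sin(th),np.cos(th)])+.0195*np.array([np.cos(th),np.sin(th)])
    print(dg,np.round(R0.inv().apply(np.r_[P,.0940]-p0)*100,2))
im,d,c=look("wrist","w8")
cv2.imwrite("pics/w8b.png",im[:,:,::-1])
goto([.6,.04,.094],90)
E
```

```text
[0.6671012 0.7449671]
48 [-0.   -0.04  0.18]
56 [-0.79 -0.26  0.18]
64 [-1.59 -0.37  0.18]
72 [-2.41 -0.36  0.18]
80 [-3.21 -0.24  0.18]
88 [-4.   -0.02  0.18]
90 [-4.19  0.06  0.18]
93 [-4.46  0.18  0.18]
t 14.4 pos [0.61   0.0911 0.0957] slide cm [-4.46  2.68  0.17] turn [ 6.000e-02  1.000e-02 -4.214e+01] F [ 1.  -0.4  0.5]
```

View pics/w8b.png

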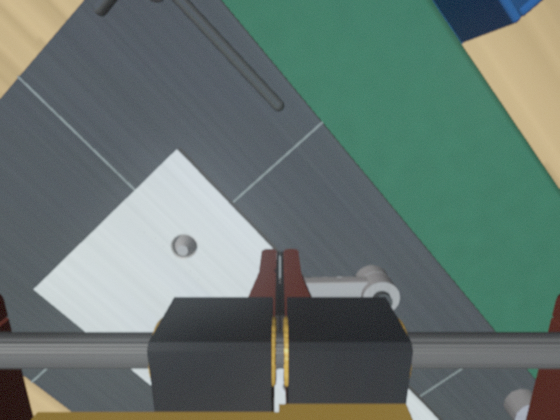

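Request:
{"method": "move_arm", "body": {
  "steps": [
    {"slide": [-0.8,-0.3,0.1],"turn": [0,0,-8]},
    {"slide": [-1.6,-0.4,0.1],"turn": [0,0,-16]},
    {"slide": [-2.4,-0.4,0.1],"turn": [0,0,-24]},
    {"slide": [-3.2,-0.2,0.1],"turn": [0,0,-32]},
    {"slide": [-4,0,0.1],"turn": [0,0,-40]},
    {"slide": [-4.2,0.1,0.1],"turn": [0,0,-42]},
    {"slide": [-4.2,0.1,0.1],"turn": [0,0,-42]}
  ]
}}

```text
time_s: 15.1
ee_pos: [0.5827, 0.0601, 0.0941]
tcp_rot: [0.708, 0.706, -0.0, -0.0]
wrist_force: [-1.1, 3.0, 1.3]
grip_width: 0.006
```

```bash
python3 - <<'E'
from h import *
goto([.582,.059,.094],90)
im,d,c=look("scene","s9")
cv2.imwrite("pics/s9b.png",cv2.resize(im[189:293,141:340,::-1],None,fx=4.02,fy=4.02,interpolation=cv2.INTER_CUBIC))
E
```

```text
t 15.1 pos [0.5827 0.0601 0.0941] slide cm [-0.11 -0.07  0.01] turn [-0.01 -0.01 -0.13] F [-1.1  3.   1.3]
```

View pics/s9b.png

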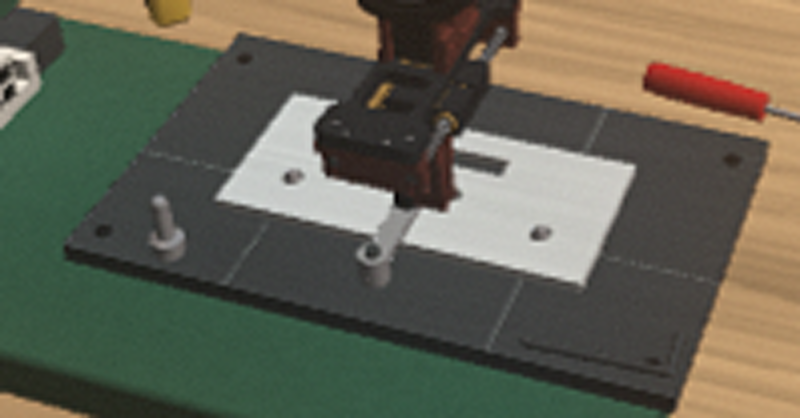

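Push gently on (tool −x = −y) until force shows the stop.

Request:
{"method": "move_arm", "body": {
  "steps": [
    {"slide": [-0.1,0,0],"turn": [0,0,0]},
    {"slide": [-0.2,0,0],"turn": [0,0,0]},
    {"slide": [-0.2,0,0],"turn": [0,0,0]}
  ]
}}

```text
time_s: 15.45
ee_pos: [0.5827, 0.06, 0.094]
tcp_rot: [0.707, 0.707, 0.0, -0.001]
wrist_force: [-1.7, 7.2, 3.1]
grip_width: 0.006
```

Request:
{"method": "move_arm", "body": {
  "steps": [
    {"slide": [-0.1,0,0],"turn": [0,0,0]},
    {"slide": [-0.2,0,0],"turn": [0,0,0]},
    {"slide": [-0.2,0,0],"turn": [0,0,0]}
  ]
}}

```text
time_s: 15.75
ee_pos: [0.5827, 0.0598, 0.0941]
tcp_rot: [0.707, 0.708, 0.001, -0.001]
wrist_force: [-2.8, 12.2, 2.7]
grip_width: 0.005
```

Request:
{"method": "move_arm", "body": {
  "steps": [
    {"slide": [0.5,0,0],"turn": [0,0,0]},
    {"slide": [2,0,0],"turn": [0,0,0]},
    {"slide": [3,0,-2],"turn": [0,0,0]},
    {"slide": [3,0,-6],"turn": [0,0,0]},
    {"slide": [3,0,-11],"turn": [0,0,0]},
    {"slide": [3,3,-14],"turn": [0,0,0]},
    {"slide": [3,5,-14],"turn": [0,0,0]},
    {"slide": [3,5,-14],"turn": [0,0,0]}
  ]
}}

```text
time_s: 16.55
ee_pos: [0.6351, 0.0856, 0.2344]
tcp_rot: [0.708, 0.707, 0.0, 0.001]
wrist_force: [-0.3, -0.5, -0.4]
grip_width: -0.001
```

```bash
python3 - <<'E'
from h import *
goto([.582,.059,.094],90)
im,d,c=look("scene","s10")
cv2.imwrite("pics/s10b.png",cv2.resize(im[189:293,141:340,::-1],None,fx=4.02,fy=4.02,interpolation=cv2.INTER_CUBIC))
im,d,c=look("top","t10")
cv2.imwrite("pics/t10b.png",cv2.resize(im[109:221,212:400,::-1],None,fx=4.255,fy=4.255,interpolation=cv2.INTER_CUBIC));save("t10",im)
im,d,c=look("wrist","w10")
from flat import flat
flat("s10");flat("w10")
E
```

```text
t 16.55 pos [0.6351 0.0856 0.2344] slide cm [-2.65 -5.34 14.03] turn [ 0.15  0.08 -0.08] F [-0.3 -0.5 -0.4]
s10 1474 slope deg x,y [0.17 0.04] z at centre 0.0783 table z 0.0704
w10 18756 slope deg x,y [0.04 0.05] z at centre 0.0787 table z 0.0708
```

View pics/s10b.png

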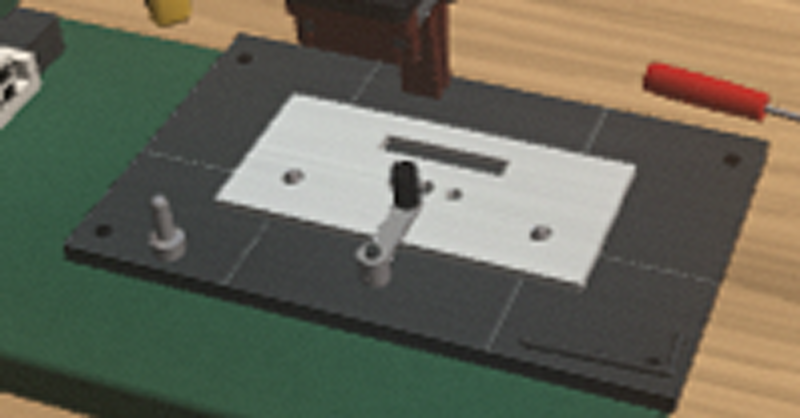

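View pics/w10.png

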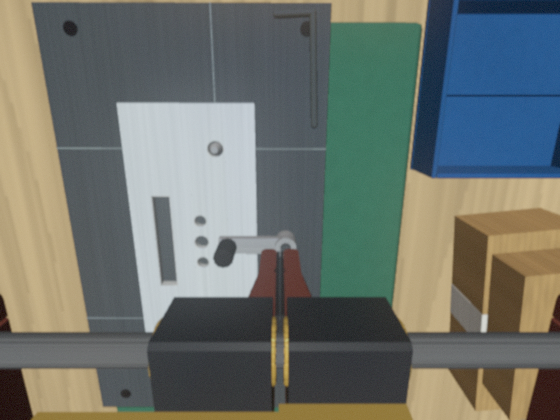

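View pics/t10.png

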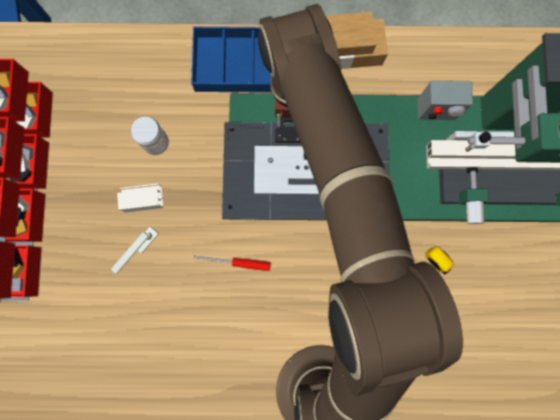

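```bash
python3 - <<'E'
from h import *
print(arm.job_done(),arm.observe()["time_s"])
E
```

```text
the job is handed in; nothing more can be done
the job is handed in; nothing more can be done
```

The template is seated over both pins and lies flat, and the hold-down arm is round against its stop. I handed the job in at about 16.7 s of the 64 s allowed.

- **Seating:** I pushed the left edge about 8 mm to the right with the fingertips. Then I pushed the front edge back and slightly left with two spread fingers until the holes dropped over the pins. I did not grip or lift the template.
- **Hold-down:** I pushed the knob round with the closed fingertips. At the end the push rose to about 12 N with no further movement, so it is on the stop.
- **Last checks:** The template's tilt is 0.2° or less in two cameras, and its top is about 8 mm above the table. Both pin noses showed in the holes, centred to about 0.5 mm, before I swung the hold-down. In the last pictures the arm points straight to the front over the back edge.
- **Surroundings:** The stylus, hex key and the other bystanders that were visible look unmoved. The robot is clear of everything, with wrist force near zero.

**What did not go to plan:**
- On my first attempt to turn the wrist it ran close to the last joint's range limit, at -2.84 against -2.86 rad. I turned it the other way instead.
- Partway through the push on the front edge, about 8 N pushed up on the fingers. I did not find the cause, and it was gone once the template dropped.

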